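Tip spent sample vials into the glass-waste bin

TASK

Pick up the scoop by its handle and tip its three spent vials into the glass-waste bin: push the bin's flap in with the rim of the scoop while the vials are still in it, then raise the handle so that all three slide in past the flap, keeping the gripper and arm off the bin. Bring the scoop out so that the flap shuts, and lower the empty scoop flat into its steel tray again before letting go of it, leaving everything else on the bench where it is.

Things in the scene. Friction and masses are not known exactly. Their poses are not given: they have to be found in the camera images.
- scoop: orange flat-bottomed bench scoop, 140 g. Origin: centre of the bowl's underside; x forward from handle to mouth, y left, z up. Bowl 120 mm long (x -60 to 60), 90 wide, 58 high, walls and floor 3 mm; open on top and in front, closed at the back. In front the floor ends in the lip at x = 60 and the side walls slope up from it to full height at x = 30. Handle behind: see scoop_grip.
- scoop_grip (a point): good place to grip the scoop, at (-95, 0, 42) mm in its frame, the centre of the handle's section. The handle is a straight level bar with flat sides, 22 mm wide (y) and 24 mm high (z 30 to 54), from the back wall at x = -60 to x = -185. Tipping the scoop leans the gripper towards the bin: a grasp that leans back a little, away from the mouth, keeps it clear of the lid.
- scoop_lip (a point): middle of the scoop's front lip, at the underside of its floor, at (60, 0, 0) mm in the scoop's frame
- tray: fixed shallow steel tray, 180 mm (its x) by 130 mm (its y), rim 14 mm high, walls and floor 4 mm, so its floor is 4 mm above the bench; origin: centre of its underside. The scoop's bowl stands in it, the mouth towards the tray's +x (within 5 degrees); the handle sticks out over its -x rim.
- bin: fixed glass-waste bin: yellow tub, blue hood lid, white flap. Origin on the bench under the middle of the front face; x runs from the front into the bin, y left, z up. 240 mm deep (x 0 to 240), 240 wide, 250 high, two carrying ribs on the roof up to 272. Hollow, walls 4 mm, floor 6 mm. Front upright to z = 140 (the sill), then leaning back 35 degrees to the roof's front edge at x = 77, z = 250.
- sill (a point): middle of the sill, the opening's bottom edge, at (0, 0, 140) mm in the bin's frame. The opening in the sloping front is 162 mm wide and reaches from the sill up to the flap's hinge, which lies along y at x = 68, z = 237 mm in the bin's frame. With the lip about 70 mm past the sill and some 40 degrees nose down, the vials pass under the flap.
- flap_edge (a point): middle of the white flap's lower free edge; when shut it lies just above the sill
- flap (a joint): angle of the white flap (156 mm wide, 108 long, hinged along its upper edge), rad: 0 shut, flush with the sloping front; grows as its lower edge swings into the bin, to 1.4 at most; it cannot open outwards. A light spring always shuts it: about 0.6 N at the lower edge starts it, about 2 N holds it at 1 rad. It lies on the scoop's rim while the scoop is in.
- vial1: spent amber glass sample vial with white cap, a cylinder 25 mm in diameter and 75 mm long, about 30 g; origin at its centre, its own x along it towards the cap. Starts lying lengthwise in the scoop. It slides along the scoop at slopes over 18 to 26 degrees and stays put in a level one.
- vial2: spent amber glass sample vial with white cap, a cylinder 25 mm in diameter and 75 mm long, about 30 g; origin at its centre, its own x along it towards the cap. Starts lying lengthwise in the scoop. It slides along the scoop at slopes over 18 to 26 degrees and stays put in a level one.
- vial3: spent amber glass sample vial with white cap, a cylinder 25 mm in diameter and 75 mm long, about 30 g; origin at its centre, its own x along it towards the cap. Starts lying lengthwise in the scoop. It slides along the scoop at slopes over 18 to 26 degrees and stays put in a level one.
- amber: bystander: amber glass bottle with black cap, 68 mm in diameter, close beside the tray (its -y side), 150 mm tall, loose; origin at the centre of its underside.
- clear: bystander: clear stoppered reagent bottle, 68 mm in diameter, close beside the tray (its +y side), 140 mm tall, loose; origin at the centre of its underside.
- dropper: bystander: small amber dropper bottle with a red bulb, 44 mm in diameter, between tray and bin, nearer the robot, 106 mm tall, loose; origin at the centre of its underside.
- beaker: bystander: empty glass beaker, 72 mm in diameter, at the left, 95 mm tall, loose; origin at the centre of its underside.
- jar: bystander: white plastic jar with black lid, 90 mm in diameter, at the right, 157 mm tall, loose; origin at the centre of its underside.
- wash: bystander: wash bottle with blue cap and bent spout, 64 mm in diameter, at the left, 193 mm tall, loose; origin at the centre of its underside.
Mind the look-alikes: they are no part of the job. Of the things that look like the tray, the middle-sized one is meant.

How it is judged:
By the outcome, as a careful person would: the job done as asked, in the order asked, and still so for the second after the job is handed in, with the robot touching nothing.
It also fails if it takes over 72 s, if anything falls off the work surface, if the arm or the gripper's body presses on something with over 40 N, if the wrist force passes 120 N, or if a joint passes its speed limit or range.

ROBOT

A 6-joint arm with a two-finger parallel gripper is mounted at the origin on the work surface. World frame = base frame: x ahead of the robot, y to its left, z up, the work surface at z = 0. Lengths are in mm, angles in rad, forces in N, time in s.
With the tool pointing down it reaches from about 275 to 725 mm from the base axis. Payload 15.9 kg.
Tool frame: the origin (TCP) lies between the finger pads; the fingertips stand 14 mm ahead of it and the grasp point (between the pads) lies 5 mm behind it; z points along the fingers, y is the line along which they close (so a half turn about z gives the same grasp; the last joint's range is limited). The gripper opens to 85 mm and grips with 20 to 120 N. Pads are 22 mm wide; open, the fingers measure 114 mm over their backs; the gripper's body (76 mm by 85 mm) begins 54 mm behind the grasp point. The pads swing forward as they close: fully open they stand 13 mm farther back than shut.
Start: joints at [-1.204, 0.213, -0.034, 1.323, 0, 1.571], TCP at [179.308, -466.727, 245.306] pointing down, gripper open.
Joint ranges: [-2.98, 2.98], [-0.74, 1.72], [-1.14, 1.35], [-2.1, 2.04], [-1.57, 1.44], [-3.14, 3.14]. Speed limits (rad/s): [1.89, 1.89, 2.39, 2.57, 3.14, 3.14].

INTERFACE

Orientations are given as a unit quaternion [x, y, z, w].
In Python, from station import sensors, viewer, hand_in gives the robot as it stands.
- The arm moves only by the tool send_rows, never from a script. Its argument "targets" is a list of rows, each an object of numbers: "dx", "dy", "dz": the shift along the tool's x, y, z in cm; "wx", "wy", "wz": the turn, a rotation vector about the tool's x, y, z in rad; "jaw": the opening, from 0 (shut) to 1 (fully open). A call has 1 to 20 rows; each row is the pose to reach, as a shift and turn from the pose commanded when the call began, along the tool's axes at that moment; what a row does not reach only later rows make up. A row lasts 1/10 s, in which the tool goes at most 50 mm and 8.59 degrees, less where a joint would pass 70% of its speed; a pose out of reach is approached as far as the arm can. A call with a gripper value outside its range is refused whole. The fingers move at their own pace and stop on an object; the grip force is fixed at half the most. Time passes only in rows, so rows that repeat a pose let the fingers close. It gives the time, the measured TCP pose, the force, the opening and the grip force at its end, in the units of the state.
- sensors.sense(): the state, without advancing time (a new reading comes with each control period).
- viewer.grab_frame(name): name is "scene" or "top"; returns the picture (420x560x3 uint8, red, green, blue); there is no depth.
- viewer.camera_model(name): a dict with "intrinsics" (3x3 intrinsics, pixels), "rvec" (rotation vector, rad) and "tvec" (3), from world to camera coordinates, as OpenCV has them. Camera axes: x right, y down, z forward; pixel columns grow to the right and rows downward; lengths in mm; the calibration is good to about 2 mm. A picture is of the moment at which its call begins. camera_model takes no time and is no camera call.
- hand_in(): hands the job in; it is judged then, once.
Trained networks look in the newest picture that a camera, given by its name, has taken for a name from the list of things; names that differ only in an ending like _2 or _b are one class to them, and where a whole thing is asked for, a point or a joint stands for the part that bears it (a point fixed in the world has none). Each returns a list of dicts, best first, with "confidence" (0 to 1); they miss things now and then, are a little off and sometimes report something else, mostly with a low value. They report only what shows in the picture. A call takes as long as a camera call. They do not tell look-alikes from the thing itself.
- viewer.silhouettes(camera, query): "pixels" (420x560 bool, what is visible of it) and "xy" ([column, row] in pixels, amid what is visible of it).
The state is a dict: "time": time; "joint_positions": joint angles; "dq": joint speeds; "tau": joint torques, N m; "position": TCP position; "tool_rot": TCP orientation; "ft_force": force on the tool from outside, world axes, zero at the start; "moment": the same for the moment, N m; "finger_gap": finger opening in mm; "grasp_force": force on a finger pad.
Only numpy, scipy, OpenCV 4.12 (cv2) and the standard library are available. Lean on these libraries where they do the work, as an engineer would, in place of code of your own. Each camera call takes 0.05 s, during which the arm holds its last target. There are 200 camera calls.

## Working session

There is one attempt and no reset: what is moved stays moved. The work goes in short steps, Python scripts to look and compute and a tool call to move; the robot and the scene stay as the last step left them, time stands still between calls to the robot, and variables do not carry over. Pictures are saved under pics/ and viewed, at most 10 in all, crops included, and the job is handed in when it is done.

Besides the shell and the picture viewer there is one more tool, called after ">>>" as name(argument=value, ...) on one line, values as JSON. send_rows: Moves the arm, as the interface text tells. Its arguments: {"type":"object","properties":{"targets":{"type":"array","items":{"type":"object","properties":{"dx":{"type":"number"},"dy":{"type":"number"},"dz":{"type":"number"},"wx":{"type":"number"},"wy":{"type":"number"},"wz":{"type":"number"},"jaw":{"type":"number"}}}}},"required":["targets"]}

```bash
mkdir -p pics; ls
python3 - <<'E'
from station import sensors, viewer
import cv2,numpy as np
for c in ("scene","top"):
    f=viewer.grab_frame(c); cv2.imwrite(f"pics/{c}0.png",cv2.cvtColor(f,cv2.COLOR_RGB2BGR))
    m=viewer.camera_model(c); R=cv2.Rodrigues(np.array(m["rvec"],float))[0]
    print(c,np.array(m["intrinsics"]).tolist(),m["rvec"],m["tvec"],(-R.T@np.array(m["tvec"])).round())
    for q in ("scoop","tray","bin","flap","vial1","amber","clear","dropper","sill","flap_edge"):
        try:
            for d in viewer.silhouettes(c,q):
                ys,xs=np.nonzero(d["pixels"]); print(q,round(d["confidence"],2),np.round(d["xy"]),xs.min(),xs.max(),ys.min(),ys.max(),len(xs))
        except Exception as e: print(q,e)
print(sensors.sense())
E
```

```text
pics
scene [[410.62325910866616, 0.0, 279.3679986489574], [0.0, 410.62325910866616, 212.28862569544273], [0.0, 0.0, 1.0]] [ 0.30796513 -2.90984524  0.92025192] [ 481.26088349  155.25434943 1267.81479629] [ 331.  689. 1131.]
scoop 0.65 [267. 189.] 240 309 164 199 1022
tray 0.98 [250. 194.] 234 285 165 208 541
tray 0.9 [353. 175.] 319 379 147 203 2043
tray 0.85 [248. 139.] 229 266 128 150 631
bin 0.87 [164. 269.] 99 228 203 331 12667
flap 0.73 [195. 262.] 177 218 228 295 1792
vial1 0.67 [260. 182.] 251 270 178 187 105
amber 0.93 [272. 151.] 264 282 132 168 564
amber 0.21 [169. 266.] 98 229 203 332 12869
clear 0.69 [228. 200.] 221 242 179 217 639
dropper 0.49 [286. 229.] 280 293 217 241 266
sill 0.73 [165. 268.] 97 228 203 331 12833
flap_edge 0.79 [202. 261.] 177 219 227 296 1822
top [[434.9091988478353, 0.0, 277.5509944553719], [0.0, 434.9091988478353, 211.00506090545426], [0.0, 0.0, 1.0]] [ 2.13056271 -2.18372555  0.1588771 ] [   6.68422194  490.49467078 1552.17587836] [ 278.   17. 1604.]
scoop 0.93 [322. 192.] 310 339 165 229 696
tray 0.81 [320. 168.] 302 344 153 205 713
tray 0.57 [3
[... 797 characters left out ...]
tions': array([-1.20403213e+00,  2.12926592e-01, -3.43777631e-02,  1.32352459e+00,
       -2.80424382e-06,  1.57077389e+00]), 'dq': array([-1.16792056e-03,  5.77297039e-05, -3.42276882e-04, -1.26024759e-04,
       -6.09934769e-04, -4.27556433e-04]), 'tau': array([-4.04851336e-03, -6.85966659e+01,  4.87328553e+01,  1.74146218e-03,
       -1.41849673e-04, -6.08778478e-06]), 'position': array([ 179.29225376, -466.73276298,  245.30137713]), 'tool_rot': array([ 9.83230526e-01,  1.82367027e-01, -4.35289117e-06, -1.57821267e-05]), 'ft_force': array([-0.03020726, -0.04617116,  0.21652371]), 'moment': array([ 0.00639775, -0.02848755, -0.00916999]), 'grasp_force': 0.0, 'finger_gap': 85.23770832255286}
```

Run:
```python
import cv2
a=cv2.imread("pics/top0.png"); cv2.imwrite("pics/topb.png",cv2.resize(a[60:340,90:460],(793,600),interpolation=cv2.INTER_CUBIC))
a=cv2.imread("pics/scene0.png"); cv2.imwrite("pics/sceneb.png",cv2.resize(a[100:340,80:400],(800,600),interpolation=cv2.INTER_CUBIC))
```

```text
(no output)
```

View pics/topb.png

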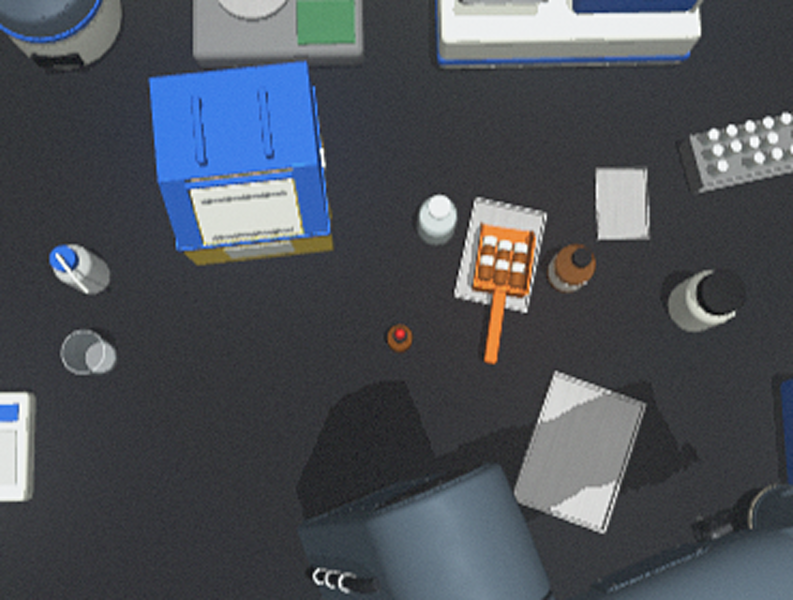

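View pics/sceneb.png

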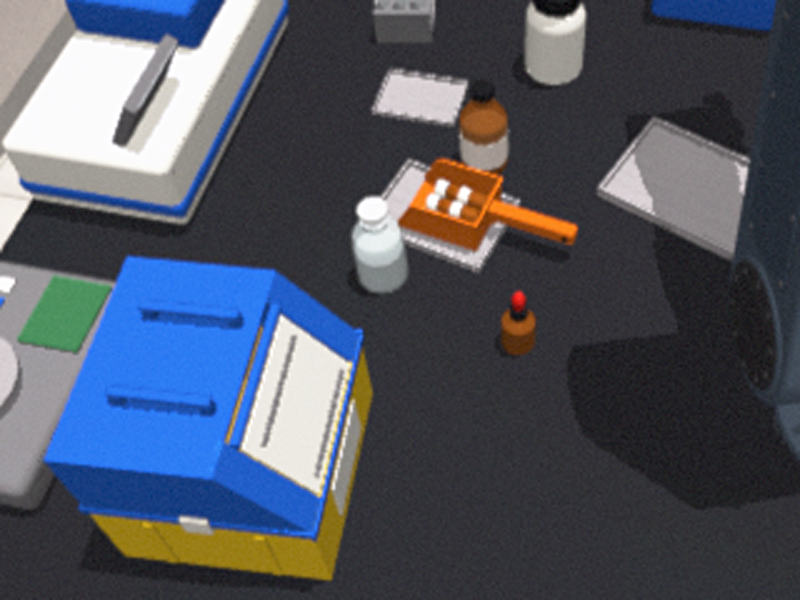

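The middle-sized tray at top px (320,168) holds the orange scoop (scoop at top (322,192), handle pointing down the image). The look-alikes are a small tray at (377,154) and a large one at (362,272), both empty. The bin is at top (202,135), with its flap facing the robot. Next I fit the poses in both views.

```bash
cat > fit.py <<'E'
from station import sensors, viewer
import cv2,numpy as np
from scipy.optimize import minimize
from scipy.spatial.transform import Rotation as Ro
CM={c:{k:np.array(v,float) for k,v in viewer.camera_model(c).items() if k in("intrinsics","rvec","tvec")} for c in("scene","top")}
def proj(c,P): m=CM[c]; return cv2.projectPoints(np.array(P,float).reshape(-1,1,3),m["rvec"],m["tvec"],m["intrinsics"],None)[0].reshape(-1,2)
def ray(c,uv,z):
    m=CM[c];R=cv2.Rodrigues(m["rvec"])[0];o=-R.T@m["tvec"]
    d=R.T@np.linalg.solve(m["intrinsics"],[uv[0],uv[1],1]); return o+d*(z-o[2])/d[2]
def box(x0,x1,y0,y1,z0,z1): return np.array([[x,y,z] for x in(x0,x1) for y in(y0,y1) for z in(z0,z1)],float)
SCOOP=[np.vstack([box(-60,60,-45,45,0,1),box(-60,30,-45,45,57,58)]),box(-185,-60,-11,11,30,54)]
BIN=[np.array([[x,y,z] for y in(-120,120) for x,z in((0,0),(0,140),(77,250),(240,250),(240,0))],float)]
TRAY=[box(-90,90,-65,65,0,14)]
S=6
def render(c,parts,T):
    im=np.zeros((420*S//2*0+420*S,560*S),np.uint8)
    for p in parts:
        q=(proj(c,T(p))+.5)*S; cv2.fillConvexPoly(im,cv2.convexHull(q.astype(np.float32)).astype(np.int32),255)
    return cv2.resize(im,(560,420),interpolation=cv2.INTER_AREA)/255.
def T4(p): # x,y,z,yaw
    R=Ro.from_euler('z',p[3]).as_matrix(); return lambda P:P@R.T+np.array(p[:3])
def fit(parts,masks,x0,z):
    def cost(q):
        return sum(np.abs(render(c,parts,T4([q[0],q[1],z,q[2]/100]))-m).sum()/m.sum() for c,m in masks.items())
    x=np.array([x0[0],x0[1],x0[2]*100])
    for s in(15,4):
        r=minimize(cost,x,method="Nelder-Mead",options=dict(initial_simplex=[x]+[x+s*np.eye(3)[i] for i in range(3)],maxiter=90)); x=r.x
    return np.array([x[0],x[1],x[2]/100]),r.fun
def hsv(c): return cv2.cvtColor(viewer.grab_frame(c),cv2.COLOR_RGB2HSV)
def solid(m):
    cs,_=cv2.findContours(m.astype(np.uint8),cv2.RETR_EXTERNAL,cv2.CHAIN_APPROX_NONE)
    o=np.zeros(m.shape,np.uint8); cv2.drawContours(o,[max(cs,key=cv2.contourArea)],-1,1,-1); return o.astype(float)
E
python3 - <<'E'
from fit import *
H={c:hsv(c) for c in CM}
org={};binm={};tr={}
for c in CM:
    h=H[c].astype(int)
    L=viewer.silhouettes(c,"scoop")[0]["pixels"]
    near=cv2.dilate(L.astype(np.uint8),np.ones((9,9)))>0
    o=(h[...,0]>4)&(h[...,0]<18)&(h[...,1]>170)&(h[...,2]>90)&near
    org[c]=solid(cv2.morphologyEx(o.astype(np.uint8),cv2.MORPH_CLOSE,np.ones((3,3))))
    binm[c]=solid(viewer.silhouettes(c,"bin")[0]["pixels"])
    print(c,org[c].sum(),L.sum())
s0=ray("top",(322,192),30)
for ms in (org,{"top":org["top"]},{"scene":org["scene"]}):
    p,f=fit(SCOOP,ms,(s0[0],s0[1],-0.1),4); print("scoop",p.round(3),f)
b0=ray("top",(205,175),100)
for ms in (binm,{"top":binm["top"]},{"scene":binm["scene"]}):
    p,f=fit(BIN,ms,(b0[0],b0[1],0.1),0); print("bin",p.round(3),f)
for q,z in(("amber",75),("clear",70),("dropper",53),("jar",80),("wash",90),("beaker",45)):
    for c in CM:
        for d in viewer.silhouettes(c,q)[:2]: print(q,c,round(d["confidence"],2),ray(c,d["xy"],z).round())
E
```

```text
Traceback (most recent call last):
IndexError: list index out of range
```

```bash
cat >> fit.py <<'E'
def sil(c,q,n=4):
    for _ in range(n):
        viewer.grab_frame(c); r=viewer.silhouettes(c,q)
        if r: return r
    return []
E
python3 - <<'E'
from fit import *
H={c:hsv(c) for c in CM}
org={};binm={}
for c in CM:
    h=H[c].astype(int); near=np.zeros((420,560),bool)
    if c=="top": near[155:240,300:345]=1
    else: near[155:210,230:320]=1
    o=(h[...,0]>4)&(h[...,0]<18)&(h[...,1]>170)&(h[...,2]>90)&near
    org[c]=solid(cv2.morphologyEx(o.astype(np.uint8),cv2.MORPH_CLOSE,np.ones((3,3))))
    r=sil(c,"bin")
    if r: binm[c]=solid(r[0]["pixels"])
    print(c,org[c].sum())
s0=ray("top",(322,192),30)
for ms in (org,{"top":org["top"]},{"scene":org["scene"]}):
    p,f=fit(SCOOP,ms,(s0[0],s0[1],-0.1),4); print("scoop",p.round(3),f)
b0=ray("top",(205,175),100)
for ms in [binm]+[{c:m} for c,m in binm.items()]:
    p,f=fit(BIN,ms,(b0[0],b0[1],0.1),0); print("bin",p.round(3),f)
for q,z in(("amber",75),("clear",70),("dropper",53),("jar",80),("wash",90),("beaker",45)):
    for c in CM:
        for d in sil(c,q)[:2]: print(q,c,round(d["confidence"],2),ray(c,d["xy"],z).round())
E
```

```text
scene 1230.0
top 958.0
scoop [ 6.02848e+02 -1.83396e+02 -1.86000e-01] 0.17200836537408723
scoop [ 6.01646e+02 -1.83350e+02 -1.89000e-01] 0.08587744074665356
scoop [ 6.04455e+02 -1.85105e+02 -1.93000e-01] 0.07976406822891759
bin [6.19204e+02 2.31596e+02 9.60000e-02] 0.04589325601159973
bin [6.19384e+02 2.31563e+02 9.90000e-02] 0.014113177327286779
bin [6.17610e+02 2.31518e+02 8.80000e-02] 0.027408043509374556
amber scene 0.88 [ 571. -292.   75.]
amber top 0.87 [ 563. -298.   75.]
clear scene 0.58 [673. -53.  70.]
clear scene 0.18 [ 566. -291.   70.]
clear top 0.81 [661. -47.  70.]
clear top 0.18 [ 591. -171.   70.]
dropper scene 0.79 [467.  13.  53.]
dropper scene 0.31 [ 514. -545.   53.]
dropper top 0.56 [459.  -9.  53.]
jar scene 0.83 [ 509. -515.   80.]
jar top 0.68 [ 505. -506.   80.]
wash scene 0.57 [581. 536.  90.]
wash scene 0.15 [450. 515.  90.]
wash top 0.73 [592. 534.  90.]
wash top 0.21 [671. 250.  90.]
beaker scene 0.85 [455. 514.  45.]
beaker top 0.76 [457. 519.  45.]
```

>>> send_rows(targets=[{"wz": 0.1}, {"wz": 0.1}, {"wz": 0.1}])

```text
invalid input
```

```bash
cat > plan.py <<'E'
from fit import *
SC=np.array([602.8,-183.8,4.0]); SY=-0.19
BI=np.array([619.0,231.6,0]); BY=0.095
L=np.radians(25)
def grasp(xsign):  # tool pose in scoop frame (grasp pt 5 mm behind TCP)
    z=np.array([np.sin(L),0,-np.cos(L)]); x=xsign*np.array([np.cos(L),0,np.sin(L)])
    R=np.column_stack([x,np.cross(z,x),z]); return R,np.array([-95,0,42])+5*z
def tool(pos,yaw,pitch,xs,back=0): # scoop pose (origin, yaw, nose-down pitch) -> tool pose
    Rs=Ro.from_euler('z',yaw)*Ro.from_euler('y',pitch); R,t=grasp(xs)
    RT=Rs*Ro.from_matrix(R); return np.array(pos)+Rs.apply(t)-back*RT.as_matrix()[:,2],RT
def row(p,RT,cur=None):
    s=cur or sensors.sense(); p0=np.array(s["position"]); R0=Ro.from_quat(s["tool_rot"])
    return (R0.inv().apply(p-p0)/10).round(2),(R0.inv()*RT).as_rotvec().round(3)
E
python3 - <<'E'
from plan import *
s=sensors.sense(); print(s["joint_positions"].round(3))
for xs in(1,-1): print(xs,row(*tool(SC,SY,0,xs,back=110)), tool(SC,SY,0,xs)[0], tool(SC,SY,0,xs,110)[0])
E
```

```text
[-1.204  0.213 -0.034  1.323 -0.     1.571]
1 (array([ 37.85, -18.59,  10.41]), array([-0.121,  0.425,  0.548])) [ 511.58466228 -166.25748107   41.46846106] [ 465.93324076 -157.4778071   141.16231764]
-1 (array([ 37.85, -18.59,  10.41]), array([-0.561, -0.16 , -2.532])) [ 511.58466228 -166.25748107   41.46846106] [ 465.93324076 -157.4778071   141.16231764]
```

>>> send_rows(targets=[{"dx": 0, "dy": 0, "dz": 0, "wx": 0, "wy": 0, "wz": 0.1, "jaw": 1}, {"dx": 0, "dy": 0, "dz": 0, "wx": 0, "wy": 0, "wz": 0.1, "jaw": 1}])

```text
time: 3.0
position: [179.3, -466.7, 245.3]
tool_rot: [0.991, 0.132, -0.0, 0.0]
ft_force: [-0.3, -0.4, -1.2]
finger_gap: 85.4
grasp_force: 0.0
```

Run:
```python
from plan import *
s=sensors.sense(); print(s["joint_positions"].round(3))
for xs in(1,-1): print(xs,row(*tool(SC,SY,0,xs,back=110)))
```

```text
[-1.204  0.213 -0.034  1.323 -0.     1.673]
1 (array([ 35.76, -22.34,  10.41]), array([-0.099,  0.429,  0.448]))
-1 (array([ 35.76, -22.34,  10.41]), array([-0.583, -0.135, -2.63 ]))
```

>>> send_rows(targets=[{"dx": 18, "dy": -11, "dz": 3, "wx": -0.29, "wy": -0.07, "wz": -1.3, "jaw": 0.7}, {"dx": 18, "dy": -11, "dz": 3, "wx": -0.29, "wy": -0.07, "wz": -1.3, "jaw": 0.7}, {"dx": 18, "dy": -11, "dz": 3, "wx": -0.29, "wy": -0.07, "wz": -1.3, "jaw": 0.7}, {"dx": 18, "dy": -11, "dz": 3, "wx": -0.29, "wy": -0.07, "wz": -1.3, "jaw": 0.7}, {"dx": 18, "dy": -11, "dz": 3, "wx": -0.29, "wy": -0.07, "wz": -1.3, "jaw": 0.7}, {"dx": 18, "dy": -11, "dz": 3, "wx": -0.29, "wy": -0.07, "wz": -1.3, "jaw": 0.7}, {"dx": 18, "dy": -11, "dz": 3, "wx": -0.29, "wy": -0.07, "wz": -1.3, "jaw": 0.7}, {"dx": 18, "dy": -11, "dz": 3, "wx": -0.29, "wy": -0.07, "wz": -1.3, "jaw": 0.7}, {"dx": 18, "dy": -11, "dz": 3, "wx": -0.29, "wy": -0.07, "wz": -1.3, "jaw": 0.7}, {"dx": 35.76, "dy": -22.34, "dz": 10.4, "wx": -0.583, "wy": -0.135, "wz": -2.63, "jaw": 0.7}, {"dx": 35.76, "dy": -22.34, "dz": 10.4, "wx": -0.583, "wy": -0.135, "wz": -2.63, "jaw": 0.7}, {"dx": 35.76, "dy": -22.34, "dz": 10.4, "wx": -0.583, "wy": -0.135, "wz": -2.63, "jaw": 0.7}, {"dx": 35.76, "dy": -22.34, "dz": 10.4, "wx": -0.583, "wy": -0.135, "wz": -2.63, "jaw": 0.7}, {"dx": 35.76, "dy": -22.34, "dz": 10.4, "wx": -0.583, "wy": -0.135, "wz": -2.63, "jaw": 0.7}, {"dx": 35.76, "dy": -22.34, "dz": 10.4, "wx": -0.583, "wy": -0.135, "wz": -2.63, "jaw": 0.7}, {"dx": 35.76, "dy": -22.34, "dz": 10.4, "wx": -0.583, "wy": -0.135, "wz": -2.63, "jaw": 0.7}, {"dx": 35.76, "dy": -22.34, "dz": 10.4, "wx": -0.583, "wy": -0.135, "wz": -2.63, "jaw": 0.7}, {"dx": 35.76, "dy": -22.34, "dz": 10.4, "wx": -0.583, "wy": -0.135, "wz": -2.63, "jaw": 0.7}, {"dx": 35.76, "dy": -22.34, "dz": 10.4, "wx": -0.583, "wy": -0.135, "wz": -2.63, "jaw": 0.7}, {"dx": 35.76, "dy": -22.34, "dz": 10.4, "wx": -0.583, "wy": -0.135, "wz": -2.63, "jaw": 0.7}])

```text
time: 5.0
position: [465.3, -157.3, 141.4]
tool_rot: [0.094, 0.972, -0.02, 0.215]
ft_force: [-0.5, -0.1, 0.3]
finger_gap: 59.4
grasp_force: 0.0
```

Run:
```python
from plan import *
s=sensors.sense(); print(s["joint_positions"].round(3),s["time"])
print(row(*tool(SC,SY,0,-1,back=110)),row(*tool(SC,SY,0,-1)))
f=viewer.grab_frame("scene")[:,:,::-1]; cv2.imwrite("pics/a.png",cv2.resize(f[90:290,190:420],(690,600),interpolation=cv2.INTER_CUBIC))
```

```text
[-0.373 -0.094 -0.746  0.489  0.077 -0.164] 5.0
(array([-0.05, -0.01,  0.05]), array([-0.   , -0.   , -0.002])) (array([-0.06, -0.  , 11.05]), array([-0.   , -0.   , -0.002]))
```

View pics/a.png

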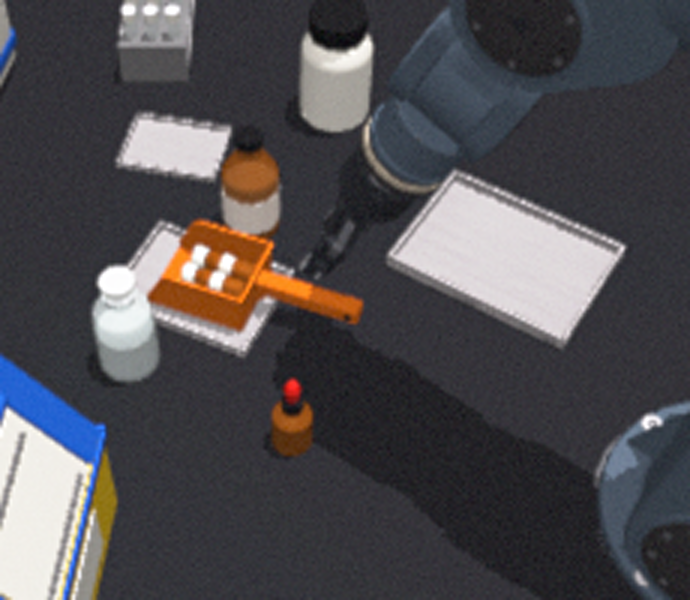

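The gripper hovers behind and above the handle (crop (330,250)), and the scoop stands in the middle-sized tray (crop (215,290)). I'll descend and grip.

>>> send_rows(targets=[{"dx": 0, "dy": 0, "dz": 3, "wx": 0, "wy": 0, "wz": 0, "jaw": 0.7}, {"dx": 0, "dy": 0, "dz": 6, "wx": 0, "wy": 0, "wz": 0, "jaw": 0.7}, {"dx": -0.05, "dy": 0, "dz": 8, "wx": 0, "wy": 0, "wz": 0, "jaw": 0.7}, {"dx": -0.05, "dy": 0, "dz": 9.5, "wx": 0, "wy": 0, "wz": 0, "jaw": 0.7}, {"dx": -0.05, "dy": 0, "dz": 10.5, "wx": 0, "wy": 0, "wz": 0, "jaw": 0.7}, {"dx": -0.05, "dy": 0, "dz": 11.05, "wx": 0, "wy": 0, "wz": 0, "jaw": 0.7}, {"dx": -0.05, "dy": 0, "dz": 11.05, "wx": 0, "wy": 0, "wz": 0, "jaw": 0.7}, {"dx": -0.05, "dy": 0, "dz": 11.05, "wx": 0, "wy": 0, "wz": 0, "jaw": 0.5}, {"dx": -0.05, "dy": 0, "dz": 11.05, "wx": 0, "wy": 0, "wz": 0, "jaw": 0.4}, {"dx": -0.05, "dy": 0, "dz": 11.05, "wx": 0, "wy": 0, "wz": 0, "jaw": 0.3}, {"dx": -0.05, "dy": 0, "dz": 11.05, "wx": 0, "wy": 0, "wz": 0, "jaw": 0.25}, {"dx": -0.05, "dy": 0, "dz": 11.05, "wx": 0, "wy": 0, "wz": 0, "jaw": 0.2}, {"dx": -0.05, "dy": 0, "dz": 11.05, "wx": 0, "wy": 0, "wz": 0, "jaw": 0.1}, {"dx": -0.05, "dy": 0, "dz": 11.05, "wx": 0, "wy": 0, "wz": 0, "jaw": 0}, {"dx": -0.05, "dy": 0, "dz": 11.05, "wx": 0, "wy": 0, "wz": 0, "jaw": 0}, {"dx": -0.05, "dy": 0, "dz": 11.05, "wx": 0, "wy": 0, "wz": 0, "jaw": 0}, {"dx": -0.05, "dy": 0, "dz": 11.05, "wx": 0, "wy": 0, "wz": 0, "jaw": 0}])

```text
time: 6.75
position: [511.8, -165.9, 42.0]
tool_rot: [0.092, 0.972, -0.02, 0.216]
ft_force: [-7.2, 1.7, 11.0]
finger_gap: 21.2
grasp_force: 58.0
```

Run:
```python
from plan import *
s=sensors.sense(); print(s["joint_positions"].round(3),s["time"],s["position"],s["ft_force"].round(1))
p,R=tool(SC,SY,0,-1); print(p,row(p,R),row(*tool(SC+[0,0,60],SY,-0.05,-1)),row(*tool(SC+[0,0,180],SY,-0.05,-1)))
```

```text
[-0.352  0.148 -0.806  0.185  0.069 -0.148] 6.75 [ 511.82254392 -165.90492762   42.02411985] [-7.2  1.7 11. ]
[ 511.58466228 -166.25748107   41.46846106] (array([ 0.04, -0.04,  0.04]), array([0.   , 0.001, 0.001])) (array([-2.14, -0.04, -5.04]), array([ 0.001, -0.049,  0.001])) (array([ -7.23,  -0.04, -15.91]), array([ 0.001, -0.049,  0.001]))
```

>>> send_rows(targets=[{"dx": -0.2, "dy": 0, "dz": -0.45, "wx": 0, "wy": 0, "wz": 0, "jaw": 0}, {"dx": -0.42, "dy": 0, "dz": -0.9, "wx": 0, "wy": 0, "wz": 0, "jaw": 0}, {"dx": -0.85, "dy": 0, "dz": -1.8, "wx": 0, "wy": -0.01, "wz": 0, "jaw": 0}, {"dx": -1.3, "dy": 0, "dz": -2.8, "wx": 0, "wy": -0.02, "wz": 0, "jaw": 0}, {"dx": -1.7, "dy": 0, "dz": -3.9, "wx": 0, "wy": -0.035, "wz": 0, "jaw": 0}, {"dx": -2.14, "dy": 0, "dz": -5, "wx": 0, "wy": -0.05, "wz": 0, "jaw": 0}, {"dx": -2.14, "dy": 0, "dz": -5, "wx": 0, "wy": -0.05, "wz": 0, "jaw": 0}, {"dx": -2.14, "dy": 0, "dz": -5, "wx": 0, "wy": -0.05, "wz": 0, "jaw": 0}])

```text
time: 7.55
position: [510.0, -165.5, 96.1]
tool_rot: [0.091, 0.966, -0.023, 0.24]
ft_force: [-0.1, 0.2, -2.3]
finger_gap: 21.1
grasp_force: 58.8
```

```bash
cat >> plan.py <<'E'
def T5(pos,yaw,pitch):
    R=Ro.from_euler('z',yaw)*Ro.from_euler('y',pitch); return lambda P:R.apply(P)+np.array(pos)
def scoop_now(): # scoop pose implied by tool pose and nominal grasp
    s=sensors.sense(); R,t=grasp(-1); Rs=Ro.from_quat(s["tool_rot"])*Ro.from_matrix(R).inv()
    return np.array(s["position"])-Rs.apply(t),Rs.as_euler('ZYX')
def orange(c,w):
    h=hsv(c).astype(int); near=np.zeros((420,560),bool); near[w[0]:w[1],w[2]:w[3]]=1
    return cv2.morphologyEx(((h[...,0]>4)&(h[...,0]<18)&(h[...,1]>170)&(h[...,2]>90)&near).astype(np.uint8),cv2.MORPH_CLOSE,np.ones((3,3)))
E
python3 - <<'E'
from plan import *
pos,e=scoop_now(); print(pos,e,sensors.sense()["ft_force"].round(1))
f=viewer.grab_frame("scene")[:,:,::-1].copy()
for part in (SCOOP[0],):
    q=proj("scene",T5(pos,e[0],e[1])(part))
    for a in q: cv2.circle(f,tuple(np.round(a).astype(int)),0,(0,255,0),-1)
cv2.imwrite("pics/b.png",cv2.resize(f[120:240,200:340],(700,600),interpolation=cv2.INTER_NEAREST))
print("lift",row(*tool(SC+[0,0,180],SY,-0.05,-1)))
E
```

```text
[ 602.9699528  -183.26166762   63.4118446 ] [-1.88620153e-01 -5.06975026e-02 -6.98970599e-05] [-0.1  0.2 -2.3]
lift (array([ -5.67,  -0.05, -10.7 ]), array([ 0.001, -0.   ,  0.001]))
```

View pics/b.png

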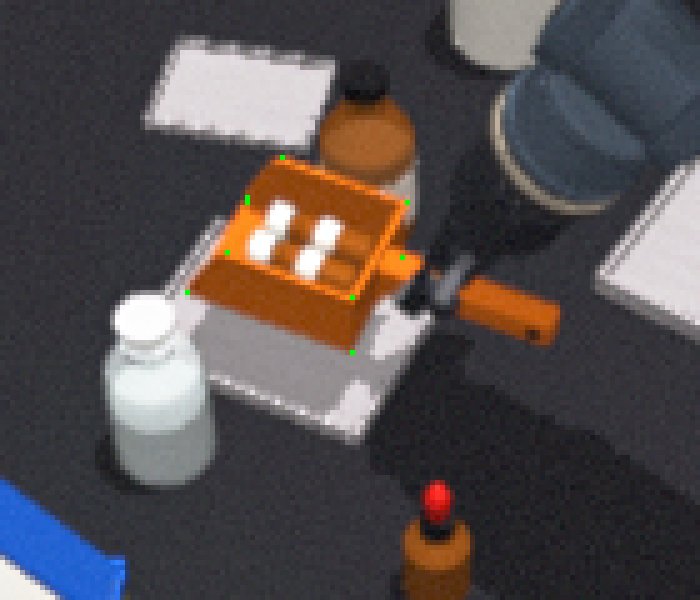

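The scoop is held rigidly where predicted: the green corners lie on its edges and the vials are inside. I'll lift further and work out the traverse.

>>> send_rows(targets=[{"dx": -0.3, "dy": 0, "dz": -0.5, "wx": 0, "wy": 0, "wz": 0, "jaw": 0}, {"dx": -0.9, "dy": 0, "dz": -1.7, "wx": 0, "wy": 0, "wz": 0, "jaw": 0}, {"dx": -1.7, "dy": 0, "dz": -3.2, "wx": 0, "wy": 0, "wz": 0, "jaw": 0}, {"dx": -2.6, "dy": 0, "dz": -4.9, "wx": 0, "wy": 0, "wz": 0, "jaw": 0}, {"dx": -3.5, "dy": 0, "dz": -6.6, "wx": 0, "wy": 0, "wz": 0, "jaw": 0}, {"dx": -4.3, "dy": 0, "dz": -8.1, "wx": 0, "wy": 0, "wz": 0, "jaw": 0}, {"dx": -5, "dy": 0, "dz": -9.4, "wx": 0, "wy": 0, "wz": 0, "jaw": 0}, {"dx": -5.5, "dy": 0, "dz": -10.3, "wx": 0, "wy": 0, "wz": 0, "jaw": 0}, {"dx": -5.67, "dy": 0, "dz": -10.7, "wx": 0, "wy": 0, "wz": 0, "jaw": 0}, {"dx": -5.67, "dy": 0, "dz": -10.7, "wx": 0, "wy": 0, "wz": 0, "jaw": 0}])

```text
time: 8.6
position: [510.2, -165.5, 217.0]
tool_rot: [0.091, 0.966, -0.023, 0.24]
ft_force: [-0.0, 0.2, -2.3]
finger_gap: 21.4
grasp_force: 58.8
```

```bash
cat >> plan.py <<'E'
def binw(x,y,z): return T4([*BI,BY])(np.array([x,y,z],float))
def rows(p1,y1,a1,n,p0=None,pre=None):
    """smooth rows from present scoop pose to scoop pose p1 (world), yaw y1, pitch a1"""
    c=scoop_now(); p0,y0,a0=c[0],c[1][0],c[1][1]
    for i in range(1,n+1):
        t=i/n; s=t*t*(3-2*t); d,w=row(*tool(p0+(p1-p0)*s,y0+(y1-y0)*s,a0+(a1-a0)*s,-1)); print(i,d.round(1),w.round(2),end="; ")
    print()
E
python3 - <<'E'
from plan import *
print(scoop_now(),sensors.sense()["joint_positions"].round(2))
p=binw(-100,0,165); print(p)
rows(p,BY,0.0,18)
E
```

```text
(array([ 603.16484051, -183.25179897,  184.22136261]), array([-1.88522887e-01, -5.01593232e-02,  3.50911704e-05])) [-0.36 -0.1  -0.57  0.62  0.08 -0.15]
[519.45091072 222.11428314 165.        ]
1 [ 0.1  0.3 -0. ] [-0.  0. -0.]; 2 [ 0.5  1.2 -0.2] [-0.    0.   -0.01]; 3 [ 1.1  2.6 -0.4] [-0.01  0.   -0.02]; 4 [ 1.8  4.5 -0.8] [-0.02  0.01 -0.03]; 5 [ 2.7  6.7 -1.1] [-0.02  0.01 -0.05]; 6 [ 3.7  9.2 -1.6] [-0.03  0.01 -0.06]; 7 [ 4.8 12.  -2. ] [-0.04  0.02 -0.08]; 8 [ 6.  14.8 -2.5] [-0.05  0.02 -0.1 ]; 9 [ 7.2 17.8 -3. ] [-0.06  0.02 -0.13]; 10 [ 8.4 20.8 -3.5] [-0.08  0.03 -0.15]; 11 [ 9.5 23.6 -3.9] [-0.08  0.03 -0.17]; 12 [10.6 26.4 -4.4] [-0.1   0.04 -0.19]; 13 [11.6 28.9 -4.8] [-0.1   0.04 -0.21]; 14 [12.4 31.1 -5.1] [-0.11  0.04 -0.22]; 15 [13.2 33.  -5.4] [-0.12  0.05 -0.24]; 16 [13.7 34.4 -5.7] [-0.12  0.05 -0.24]; 17 [14.1 35.3 -5.8] [-0.12  0.05 -0.25]; 18 [14.2 35.6 -5.9] [-0.13  0.05 -0.25];
```

>>> send_rows(targets=[{"dx": 0.1, "dy": 0.3, "dz": 0, "wx": 0, "wy": 0, "wz": 0, "jaw": 0}, {"dx": 0.5, "dy": 1.2, "dz": -0.2, "wx": 0, "wy": 0, "wz": -0.01, "jaw": 0}, {"dx": 1.1, "dy": 2.6, "dz": -0.4, "wx": -0.01, "wy": 0, "wz": -0.02, "jaw": 0}, {"dx": 1.8, "dy": 4.5, "dz": -0.8, "wx": -0.02, "wy": 0.01, "wz": -0.03, "jaw": 0}, {"dx": 2.7, "dy": 6.7, "dz": -1.1, "wx": -0.02, "wy": 0.01, "wz": -0.05, "jaw": 0}, {"dx": 3.7, "dy": 9.2, "dz": -1.6, "wx": -0.03, "wy": 0.01, "wz": -0.06, "jaw": 0}, {"dx": 4.8, "dy": 12, "dz": -2, "wx": -0.04, "wy": 0.02, "wz": -0.08, "jaw": 0}, {"dx": 6, "dy": 14.8, "dz": -2.5, "wx": -0.05, "wy": 0.02, "wz": -0.1, "jaw": 0}, {"dx": 7.2, "dy": 17.8, "dz": -3, "wx": -0.06, "wy": 0.02, "wz": -0.13, "jaw": 0}, {"dx": 8.4, "dy": 20.8, "dz": -3.5, "wx": -0.08, "wy": 0.03, "wz": -0.15, "jaw": 0}, {"dx": 9.5, "dy": 23.6, "dz": -3.9, "wx": -0.08, "wy": 0.03, "wz": -0.17, "jaw": 0}, {"dx": 10.6, "dy": 26.4, "dz": -4.4, "wx": -0.1, "wy": 0.04, "wz": -0.19, "jaw": 0}, {"dx": 11.6, "dy": 28.9, "dz": -4.8, "wx": -0.1, "wy": 0.04, "wz": -0.21, "jaw": 0}, {"dx": 12.4, "dy": 31.1, "dz": -5.1, "wx": -0.11, "wy": 0.04, "wz": -0.22, "jaw": 0}, {"dx": 13.2, "dy": 33, "dz": -5.4, "wx": -0.12, "wy": 0.05, "wz": -0.24, "jaw": 0}, {"dx": 13.7, "dy": 34.4, "dz": -5.7, "wx": -0.12, "wy": 0.05, "wz": -0.24, "jaw": 0}, {"dx": 14.1, "dy": 35.3, "dz": -5.8, "wx": -0.12, "wy": 0.05, "wz": -0.25, "jaw": 0}, {"dx": 14.2, "dy": 35.6, "dz": -5.9, "wx": -0.13, "wy": 0.05, "wz": -0.25, "jaw": 0}, {"dx": 14.2, "dy": 35.6, "dz": -5.9, "wx": -0.13, "wy": 0.05, "wz": -0.25, "jaw": 0}, {"dx": 14.2, "dy": 35.6, "dz": -5.9, "wx": -0.13, "wy": 0.05, "wz": -0.25, "jaw": 0}])

```text
time: 10.6
position: [426.3, 212.4, 202.6]
tool_rot: [-0.045, 0.975, 0.013, 0.216]
ft_force: [-0.0, 0.2, -2.0]
finger_gap: 21.0
grasp_force: 59.0
```

Run:
```python
from plan import *
pos,e=scoop_now(); print(pos,e,sensors.sense()["joint_positions"].round(2))
f=viewer.grab_frame("scene")[:,:,::-1].copy()
for a in proj("scene",T5(pos,e[0],e[1])(SCOOP[0])): cv2.circle(f,tuple(np.round(a).astype(int)),0,(0,255,0),-1)
for a in proj("scene",np.array([binw(*v) for v in [(0,-81,140),(0,81,140),(0,0,140),(68,-78,237),(68,78,237),(0,-120,0),(0,120,0),(77,-120,250),(77,120,250),(240,-120,250),(240,120,250)]])): cv2.circle(f,tuple(np.round(a).astype(int)),0,(0,0,255),-1)
cv2.imwrite("pics/c.png",cv2.resize(f[185:345,90:300],(787,600),interpolation=cv2.INTER_NEAREST))
p=binw(5,0,152)
rows(binw(-70,0,150),BY,0.0,5)
```

```text
[518.8036187  221.19393022 165.16567754] [ 0.09278316 -0.00039052  0.00515443] [ 0.59 -0.15 -0.62  0.71 -0.2   0.46]
1 [-0.2  0.   0.3] [ 0.  0. -0.]; 2 [-0.8  0.   0.9] [ 0.  0. -0.]; 3 [-1.4  0.1  1.7] [ 0.  0. -0.]; 4 [-1.9  0.1  2.4] [ 0.  0. -0.]; 5 [-2.1  0.1  2.7] [ 0.  0. -0.];
```

View pics/c.png

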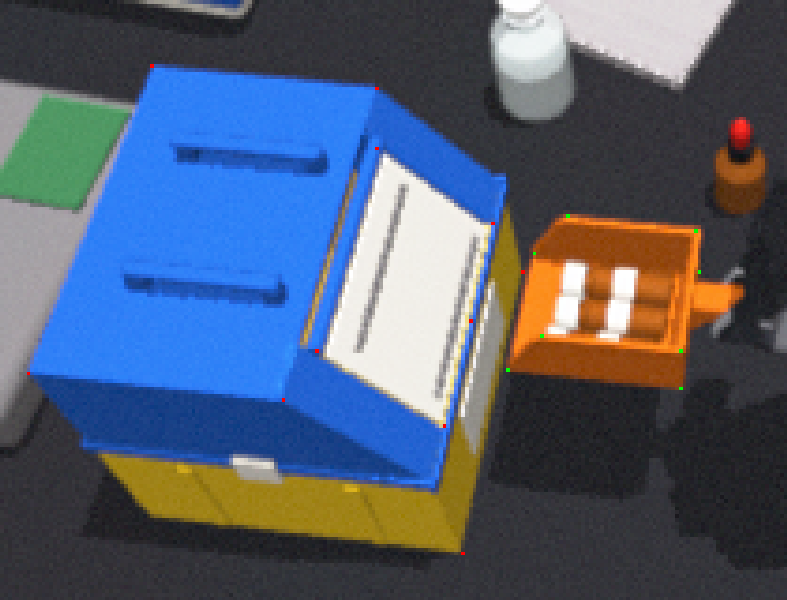

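The bin model (red) sits on the hood and sill corners, and the scoop (green) is centred in front of the flap with the vials in it. I'll enter level.

>>> send_rows(targets=[{"dx": -0.2, "dy": 0, "dz": 0.3, "wx": 0, "wy": 0, "wz": 0, "jaw": 0}, {"dx": -0.8, "dy": 0, "dz": 0.9, "wx": 0, "wy": 0, "wz": 0, "jaw": 0}, {"dx": -1.4, "dy": 0.1, "dz": 1.7, "wx": 0, "wy": 0, "wz": 0, "jaw": 0}, {"dx": -1.9, "dy": 0.1, "dz": 2.4, "wx": 0, "wy": 0, "wz": 0, "jaw": 0}, {"dx": -2.1, "dy": 0.1, "dz": 2.7, "wx": 0, "wy": 0, "wz": 0, "jaw": 0}, {"dx": -2.1, "dy": 0.1, "dz": 2.7, "wx": 0, "wy": 0, "wz": 0, "jaw": 0}, {"dx": -2.1, "dy": 0.1, "dz": 2.7, "wx": 0, "wy": 0, "wz": 0, "jaw": 0}])

```text
time: 11.35
position: [456.5, 216.7, 186.9]
tool_rot: [-0.045, 0.975, 0.013, 0.216]
ft_force: [0.9, 0.7, -2.1]
finger_gap: 21.3
grasp_force: 59.0
```

Run:
```python
from plan import *
pos,e=scoop_now(); print(pos,e,"bin frame",Ro.from_euler('z',-BY).apply(pos-BI))
rows(binw(5,0,150),BY,0.0,12)
```

```text
[548.99549826 225.51828761 149.41075416] [0.09304234 0.00010623 0.0050105 ] bin frame [-70.26573796   0.58613954 149.41075416]
1 [-0.1  0.   0.1] [ 0. -0. -0.]; 2 [-0.5  0.   0.2] [ 0. -0. -0.]; 3 [-1.1  0.   0.5] [ 0. -0. -0.]; 4 [-1.8  0.   0.8] [ 0. -0. -0.]; 5 [-2.6 -0.   1.2] [ 0. -0. -0.]; 6 [-3.4 -0.   1.6] [ 0. -0. -0.]; 7 [-4.3 -0.   2. ] [ 0. -0. -0.]; 8 [-5.1 -0.   2.3] [ 0. -0. -0.]; 9 [-5.8 -0.   2.6] [ 0. -0. -0.]; 10 [-6.3 -0.   2.9] [ 0. -0. -0.]; 11 [-6.7 -0.   3.1] [ 0. -0. -0.]; 12 [-6.8 -0.   3.1] [ 0. -0. -0.];
```

>>> send_rows(targets=[{"dx": -0.1, "dy": 0, "dz": 0.05, "wx": 0, "wy": 0, "wz": 0, "jaw": 0}, {"dx": -0.5, "dy": 0, "dz": 0.2, "wx": 0, "wy": 0, "wz": 0, "jaw": 0}, {"dx": -1.1, "dy": 0, "dz": 0.5, "wx": 0, "wy": 0, "wz": 0, "jaw": 0}, {"dx": -1.8, "dy": 0, "dz": 0.8, "wx": 0, "wy": 0, "wz": 0, "jaw": 0}, {"dx": -2.6, "dy": 0, "dz": 1.2, "wx": 0, "wy": 0, "wz": 0, "jaw": 0}, {"dx": -3.4, "dy": 0, "dz": 1.6, "wx": 0, "wy": 0, "wz": 0, "jaw": 0}, {"dx": -4.3, "dy": 0, "dz": 2, "wx": 0, "wy": 0, "wz": 0, "jaw": 0}, {"dx": -5.1, "dy": 0, "dz": 2.3, "wx": 0, "wy": 0, "wz": 0, "jaw": 0}, {"dx": -5.8, "dy": 0, "dz": 2.6, "wx": 0, "wy": 0, "wz": 0, "jaw": 0}, {"dx": -6.3, "dy": 0, "dz": 2.9, "wx": 0, "wy": 0, "wz": 0, "jaw": 0}, {"dx": -6.8, "dy": 0, "dz": 3.1, "wx": 0, "wy": 0, "wz": 0, "jaw": 0}, {"dx": -6.8, "dy": 0, "dz": 3.1, "wx": 0, "wy": 0, "wz": 0, "jaw": 0}])

```text
time: 12.55
position: [531.5, 223.8, 187.7]
tool_rot: [-0.045, 0.975, 0.013, 0.216]
ft_force: [-1.4, 0.0, -2.1]
finger_gap: 21.0
grasp_force: 59.0
```

```bash
cat >> plan.py <<'E'
def tip(a,d,h):
    f=np.array([np.cos(a),0,-np.sin(a)]);u=np.array([np.sin(a),0,np.cos(a)])
    return binw(*(np.array([0,0,140])+(d-60)*f+h*u))
def tiprows(a0,d0,h0,a1,d1,h1,n):
    for i in range(1,n+1):
        t=i/n; s=t*t*(3-2*t); g=lambda p,q:p+(q-p)*s; a=g(a0,a1)
        d,w=row(*tool(tip(a,g(d0,d1),g(h0,h1)),BY,a,-1)); print(i,d.round(1),w.round(2),end="; ")
    print()
E
python3 - <<'E'
from plan import *
s=sensors.sense(); pos,e=scoop_now(); print(s["joint_positions"].round(2),s["ft_force"],s["moment"],e,"bin frame",Ro.from_euler('z',-BY).apply(pos-BI))
tiprows(0,65,10,np.radians(42),80,9,18)
f=viewer.grab_frame("scene")[:,:,::-1].copy()
for a in proj("scene",T5(pos,e[0],e[1])(SCOOP[0])): cv2.circle(f,tuple(np.round(a).astype(int)),0,(0,255,0),-1)
cv2.imwrite("pics/d.png",cv2.resize(f[185:345,90:300],(787,600),interpolation=cv2.INTER_NEAREST))
E
```

```text
[ 0.48  0.06 -0.47  0.64 -0.16  0.36] [-1.35923598  0.00717543 -2.12567357] [-0.07632973  1.2019898  -0.09148515] [ 0.09296905 -0.00025177  0.00516562] bin frame [  5.03011669   0.50852285 150.21158847]
1 [-0. -0. -0.] [ 0.    0.01 -0.  ]; 2 [-0.2 -0.  -0.1] [ 0.    0.02 -0.  ]; 3 [-0.5 -0.  -0.2] [ 0.    0.06 -0.  ]; 4 [-0.9 -0.  -0.4] [ 0.    0.09 -0.  ]; 5 [-1.4 -0.  -0.6] [ 0.    0.14 -0.  ]; 6 [-1.9 -0.  -0.7] [ 0.    0.19 -0.  ]; 7 [-2.5 -0.  -0.8] [ 0.    0.25 -0.  ]; 8 [-3.1 -0.  -1. ] [ 0.    0.31 -0.  ]; 9 [-3.7 -0.  -1. ] [ 0.    0.37 -0.  ]; 10 [-4.4 -0.  -1. ] [ 0.    0.43 -0.  ]; 11 [-5. -0. -1.] [ 0.    0.49 -0.  ]; 12 [-5.6 -0.  -0.9] [ 0.    0.54 -0.  ]; 13 [-6.1 -0.  -0.9] [ 0.   0.6 -0. ]; 14 [-6.5 -0.  -0.8] [ 0.    0.64 -0.  ]; 15 [-6.9 -0.  -0.7] [ 0.    0.68 -0.  ]; 16 [-7.2 -0.  -0.6] [ 0.    0.71 -0.  ]; 17 [-7.3 -0.  -0.5] [ 0.    0.73 -0.  ]; 18 [-7.4 -0.  -0.5] [ 0.    0.73 -0.  ];
```

View pics/d.png

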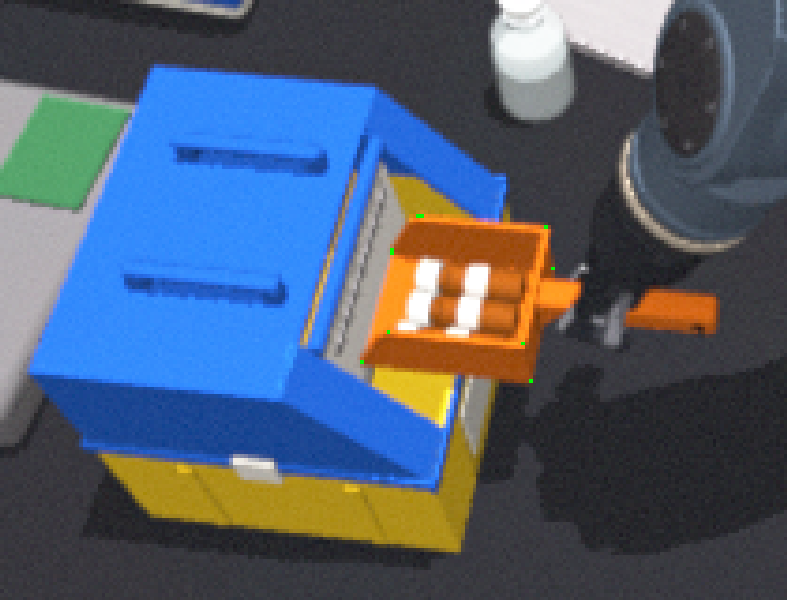

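The flap is pushed in and lies on the scoop's front (crop (365,290)). The vials are still in the scoop. Now I tip.

>>> send_rows(targets=[{"dx": 0, "dy": 0, "dz": 0, "wx": 0, "wy": 0.01, "wz": 0, "jaw": 0}, {"dx": -0.2, "dy": 0, "dz": -0.1, "wx": 0, "wy": 0.02, "wz": 0, "jaw": 0}, {"dx": -0.5, "dy": 0, "dz": -0.2, "wx": 0, "wy": 0.06, "wz": 0, "jaw": 0}, {"dx": -0.9, "dy": 0, "dz": -0.4, "wx": 0, "wy": 0.09, "wz": 0, "jaw": 0}, {"dx": -1.4, "dy": 0, "dz": -0.6, "wx": 0, "wy": 0.14, "wz": 0, "jaw": 0}, {"dx": -1.9, "dy": 0, "dz": -0.7, "wx": 0, "wy": 0.19, "wz": 0, "jaw": 0}, {"dx": -2.5, "dy": 0, "dz": -0.8, "wx": 0, "wy": 0.25, "wz": 0, "jaw": 0}, {"dx": -3.1, "dy": 0, "dz": -1, "wx": 0, "wy": 0.31, "wz": 0, "jaw": 0}, {"dx": -3.7, "dy": 0, "dz": -1, "wx": 0, "wy": 0.37, "wz": 0, "jaw": 0}, {"dx": -4.4, "dy": 0, "dz": -1, "wx": 0, "wy": 0.43, "wz": 0, "jaw": 0}, {"dx": -5, "dy": 0, "dz": -1, "wx": 0, "wy": 0.49, "wz": 0, "jaw": 0}, {"dx": -5.6, "dy": 0, "dz": -0.9, "wx": 0, "wy": 0.54, "wz": 0, "jaw": 0}, {"dx": -6.1, "dy": 0, "dz": -0.9, "wx": 0, "wy": 0.6, "wz": 0, "jaw": 0}, {"dx": -6.5, "dy": 0, "dz": -0.8, "wx": 0, "wy": 0.64, "wz": 0, "jaw": 0}, {"dx": -6.9, "dy": 0, "dz": -0.7, "wx": 0, "wy": 0.68, "wz": 0, "jaw": 0}, {"dx": -7.2, "dy": 0, "dz": -0.6, "wx": 0, "wy": 0.71, "wz": 0, "jaw": 0}, {"dx": -7.4, "dy": 0, "dz": -0.5, "wx": 0, "wy": 0.73, "wz": 0, "jaw": 0}, {"dx": -7.4, "dy": 0, "dz": -0.5, "wx": 0, "wy": 0.73, "wz": 0, "jaw": 0}, {"dx": -7.4, "dy": 0, "dz": -0.5, "wx": 0, "wy": 0.73, "wz": 0, "jaw": 0}, {"dx": -7.4, "dy": 0, "dz": -0.5, "wx": 0, "wy": 0.73, "wz": 0, "jaw": 0}])

```text
time: 14.6
position: [595.6, 229.7, 223.9]
tool_rot: [-0.047, 0.988, -0.004, -0.146]
ft_force: [-2.9, 0.9, -2.0]
finger_gap: 20.9
grasp_force: 58.9
```

>>> send_rows(targets=[{"dx": 0, "dy": 0, "dz": 0, "wx": 0, "wy": 0, "wz": 0, "jaw": 0}, {"dx": 0, "dy": 0, "dz": 0, "wx": 0, "wy": 0, "wz": 0, "jaw": 0}, {"dx": 0, "dy": 0, "dz": 0, "wx": 0, "wy": 0, "wz": 0, "jaw": 0}, {"dx": 0, "dy": 0, "dz": 0, "wx": 0, "wy": 0, "wz": 0, "jaw": 0}, {"dx": 0, "dy": 0, "dz": 0, "wx": 0, "wy": 0, "wz": 0, "jaw": 0}, {"dx": 0, "dy": 0, "dz": 0, "wx": 0, "wy": 0, "wz": 0, "jaw": 0}])

```text
time: 15.2
position: [595.7, 229.7, 223.7]
tool_rot: [-0.046, 0.988, -0.004, -0.146]
ft_force: [-2.3, -0.4, -0.7]
finger_gap: 21.3
grasp_force: 59.0
```

Run:
```python
from plan import *
s=sensors.sense(); pos,e=scoop_now(); print(s["joint_positions"].round(2),s["ft_force"],s["moment"],e,"bin frame",Ro.from_euler('z',-BY).apply(pos-BI))
f=viewer.grab_frame("scene")[:,:,::-1].copy()
for a in proj("scene",T5(pos,e[0],e[1])(SCOOP[0])): cv2.circle(f,tuple(np.round(a).astype(int)),0,(0,255,0),-1)
cv2.imwrite("pics/e.png",cv2.resize(f[185:345,90:300],(787,600),interpolation=cv2.INTER_NEAREST))
```

```text
[0.33 0.88 0.94 1.92 0.07 0.23] [-2.32994487 -0.44074141 -0.67328408] [0.02644938 0.24098435 0.02859814] [0.09791214 0.72941153 0.00704978] bin frame [ 20.92220671   0.69220855 133.84355418]
```

View pics/e.png

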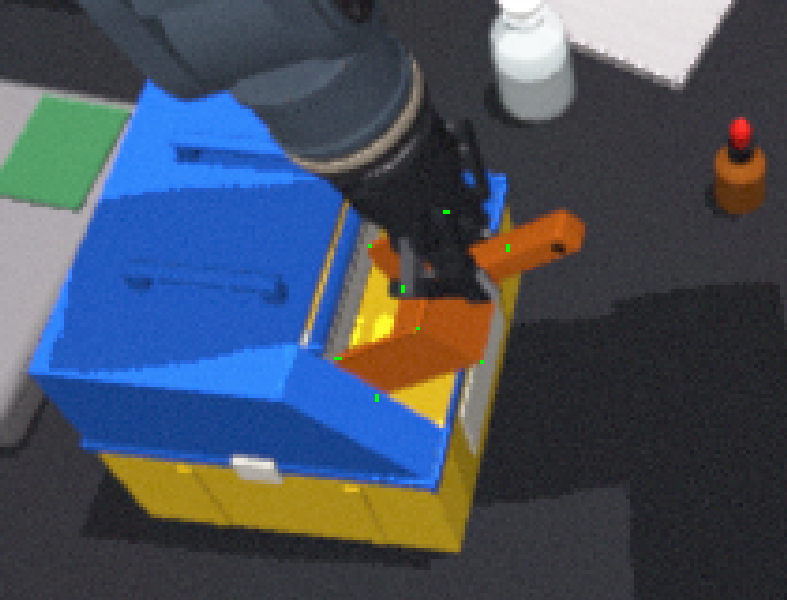

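Run:
```python
from plan import *
for c in CM:
    for d in sil(c,"vial1",2)[:4]: print(c,round(d["confidence"],2),np.round(d["xy"]),d["pixels"].sum())
print(sensors.sense()["ft_force"])
a=np.radians(42)
for d in (90,70,40,10,-30,-60): 
    print(d,row(*tool(tip(a,d,9 if d>0 else 12),BY,a,-1)))
f=viewer.grab_frame("top")[:,:,::-1].copy(); cv2.imwrite("pics/f.png",cv2.resize(f[110:230,140:300],(800,600),interpolation=cv2.INTER_NEAREST))
```

```text
scene 0.49 [208. 272.] 1122
scene 0.3 [180. 264.] 131
top 0.53 [324. 179.] 1653
[-2.03068755  0.39200468 -1.05921268]
90 (array([-0.94, -0.03,  0.44]), array([ 0.005,  0.003, -0.   ]))
70 (array([ 0.87, -0.02, -0.41]), array([ 0.005,  0.003, -0.   ]))
40 (array([ 3.58, -0.02, -1.69]), array([ 0.005,  0.003, -0.   ]))
10 (array([ 6.3 , -0.01, -2.96]), array([ 0.005,  0.003, -0.   ]))
-30 (array([ 9.79, -0.  , -4.94]), array([ 0.005,  0.003, -0.   ]))
-60 (array([ 1.25e+01,  1.00e-02, -6.21e+00]), array([ 0.005,  0.003, -0.   ]))
```

View pics/f.png

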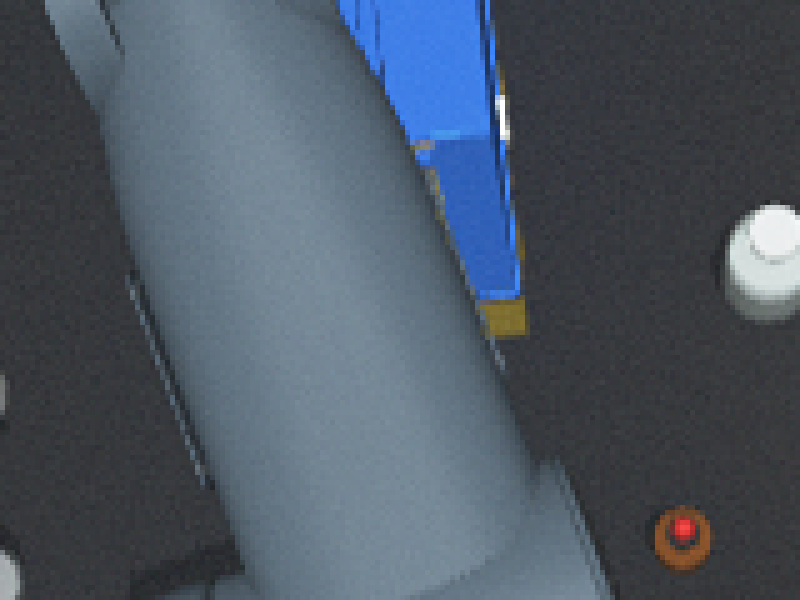

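The arm covers the top view of the mouth. I'll give it a small shake and re-read the force.

>>> send_rows(targets=[{"dx": -0.5, "dy": 0, "dz": 0.2, "wx": 0, "wy": 0, "wz": 0, "jaw": 0}, {"dx": 0, "dy": 0, "dz": 0, "wx": 0, "wy": 0, "wz": 0, "jaw": 0}, {"dx": -0.5, "dy": 0, "dz": 0.2, "wx": 0, "wy": 0, "wz": 0, "jaw": 0}, {"dx": 0, "dy": 0, "dz": 0, "wx": 0, "wy": 0, "wz": 0, "jaw": 0}, {"dx": 0, "dy": 0, "dz": 0, "wx": 0, "wy": 0, "wz": 0, "jaw": 0}, {"dx": 0, "dy": 0, "dz": 0, "wx": 0, "wy": 0, "wz": 0, "jaw": 0}, {"dx": 0, "dy": 0, "dz": 0, "wx": 0, "wy": 0, "wz": 0, "jaw": 0}])

```text
time: 16.3
position: [595.7, 229.6, 223.7]
tool_rot: [-0.046, 0.988, -0.004, -0.146]
ft_force: [-1.3, 0.5, -2.2]
finger_gap: 21.4
grasp_force: 58.8
```

Run:
```python
from plan import *
for i in range(3):
    viewer.grab_frame("scene"); s=sensors.sense(); print(s["ft_force"].round(2),s["moment"].round(2))
```

```text
[-1.01 -0.4  -0.81] [ 0.02  0.25 -0.02]
[-3.15  0.36 -1.61] [-0.01  0.22 -0.  ]
[-1.65 -0.43 -0.27] [-0.04  0.21 -0.05]
```

Run:
```python
from plan import *
F=[]
for i in range(16):
    viewer.grab_frame("scene"); F.append(sensors.sense()["ft_force"])
F=np.array(F); print(F.mean(0).round(2),(F.std(0)/4).round(2))
f=viewer.grab_frame("scene")[:,:,::-1]; cv2.imwrite("pics/g.png",cv2.resize(f[225:295,170:240],(600,600),interpolation=cv2.INTER_CUBIC))
```

```text
[-2.25 -0.26 -0.92] [0.13 0.12 0.12]
```

View pics/g.png

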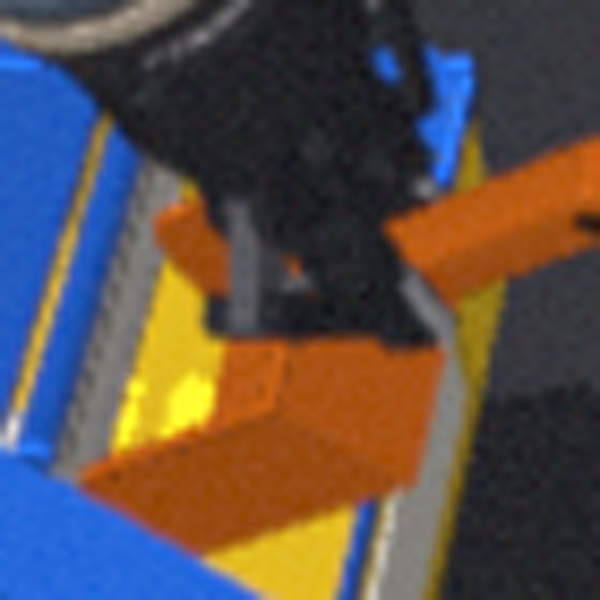

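The averaged fz of -0.92 N matches the empty scoop (-1.4 N) plus the flap's lift, so the vials are gone. I'll withdraw along the scoop's floor.

>>> send_rows(targets=[{"dx": 0.3, "dy": 0, "dz": -0.15, "wx": 0, "wy": 0, "wz": 0, "jaw": 0}, {"dx": 0.9, "dy": 0, "dz": -0.42, "wx": 0, "wy": 0, "wz": 0, "jaw": 0}, {"dx": 1.8, "dy": 0, "dz": -0.85, "wx": 0, "wy": 0, "wz": 0, "jaw": 0}, {"dx": 2.7, "dy": 0, "dz": -1.3, "wx": 0, "wy": 0, "wz": 0, "jaw": 0}, {"dx": 3.6, "dy": 0, "dz": -1.7, "wx": 0, "wy": 0, "wz": 0, "jaw": 0}, {"dx": 4.5, "dy": 0, "dz": -2.1, "wx": 0, "wy": 0, "wz": 0, "jaw": 0}, {"dx": 5.4, "dy": 0, "dz": -2.5, "wx": 0, "wy": 0, "wz": 0, "jaw": 0}, {"dx": 6.3, "dy": 0, "dz": -3, "wx": 0, "wy": 0, "wz": 0, "jaw": 0}, {"dx": 7.2, "dy": 0, "dz": -3.5, "wx": 0, "wy": 0, "wz": 0, "jaw": 0}, {"dx": 8.2, "dy": 0, "dz": -4, "wx": 0, "wy": 0, "wz": 0, "jaw": 0}, {"dx": 9.8, "dy": 0, "dz": -4.9, "wx": 0, "wy": 0, "wz": 0, "jaw": 0}, {"dx": 12.5, "dy": 0, "dz": -6.2, "wx": 0, "wy": 0, "wz": 0, "jaw": 0}, {"dx": 12.5, "dy": 0, "dz": -6.2, "wx": 0, "wy": 0, "wz": 0, "jaw": 0}, {"dx": 12.5, "dy": 0, "dz": -6.2, "wx": 0, "wy": 0, "wz": 0, "jaw": 0}])

```text
time: 18.7
position: [494.2, 219.7, 320.1]
tool_rot: [-0.047, 0.988, -0.004, -0.145]
ft_force: [0.2, 0.4, -2.4]
finger_gap: 21.1
grasp_force: 59.1
```

Run:
```python
from plan import *
s=sensors.sense(); pos,e=scoop_now(); print(s["joint_positions"].round(2),pos,e,"bin frame",Ro.from_euler('z',-BY).apply(pos-BI))
f=viewer.grab_frame("scene")[:,:,::-1]; cv2.imwrite("pics/h.png",cv2.resize(f[185:345,90:300],(787,600),interpolation=cv2.INTER_CUBIC))
p=SC+[0,0,180]; p[0]=500;p[1]=120
rows(p,0.0,0.0,10)
```

```text
[0.37 0.6  0.69 1.94 0.08 0.27] [538.32309426 224.33716894 230.29285782] [0.0984587  0.727998   0.00747129] bin frame [-81.00205651   0.42270067 230.29285782]
1 [ 0.2 -0.2  0.3] [ 0.01 -0.02 -0.  ]; 2 [ 0.9 -1.   1.1] [ 0.   -0.08  0.01]; 3 [ 1.8 -2.   2.4] [ 0.   -0.16  0.02]; 4 [ 2.8 -3.3  4. ] [ 0.   -0.26  0.03]; 5 [ 3.8 -4.7  5.8] [ 0.   -0.36  0.04]; 6 [ 4.7 -6.   7.6] [ 0.   -0.47  0.06]; 7 [ 5.4 -7.2  9.3] [ 0.   -0.57  0.07]; 8 [ 6.  -8.2 10.8] [ 0.01 -0.65  0.08]; 9 [ 6.3 -8.9 11.7] [ 0.01 -0.71  0.09]; 10 [ 6.4 -9.2 12.1] [ 0.01 -0.73  0.1 ];
```

View pics/h.png

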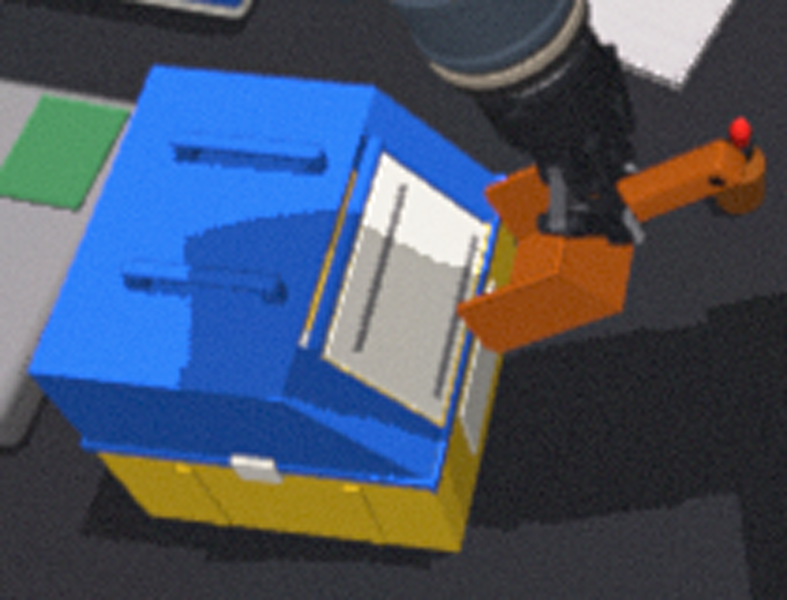

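The flap is shut and the scoop is out, with nothing spilled. I'll level it and return over the tray.

>>> send_rows(targets=[{"dx": 0.2, "dy": -0.2, "dz": 0.3, "wx": 0, "wy": -0.02, "wz": 0, "jaw": 0}, {"dx": 0.9, "dy": -1, "dz": 1.1, "wx": 0, "wy": -0.08, "wz": 0.01, "jaw": 0}, {"dx": 1.8, "dy": -2, "dz": 2.4, "wx": 0, "wy": -0.16, "wz": 0.02, "jaw": 0}, {"dx": 2.8, "dy": -3.3, "dz": 4, "wx": 0, "wy": -0.26, "wz": 0.03, "jaw": 0}, {"dx": 3.8, "dy": -4.7, "dz": 5.8, "wx": 0, "wy": -0.36, "wz": 0.04, "jaw": 0}, {"dx": 4.7, "dy": -6, "dz": 7.6, "wx": 0, "wy": -0.47, "wz": 0.06, "jaw": 0}, {"dx": 5.4, "dy": -7.2, "dz": 9.3, "wx": 0, "wy": -0.57, "wz": 0.07, "jaw": 0}, {"dx": 6, "dy": -8.2, "dz": 10.8, "wx": 0, "wy": -0.65, "wz": 0.08, "jaw": 0}, {"dx": 6.3, "dy": -8.9, "dz": 11.7, "wx": 0, "wy": -0.71, "wz": 0.09, "jaw": 0}, {"dx": 6.4, "dy": -9.2, "dz": 12.1, "wx": 0, "wy": -0.73, "wz": 0.1, "jaw": 0}, {"dx": 6.4, "dy": -9.2, "dz": 12.1, "wx": 0, "wy": -0.73, "wz": 0.1, "jaw": 0}, {"dx": 6.4, "dy": -9.2, "dz": 12.1, "wx": 0, "wy": -0.73, "wz": 0.1, "jaw": 0}, {"dx": 6.4, "dy": -9.2, "dz": 12.1, "wx": 0, "wy": -0.73, "wz": 0.1, "jaw": 0}])

```text
time: 20.05
position: [408.0, 120.0, 221.7]
tool_rot: [0.003, 0.976, 0.006, 0.216]
ft_force: [0.5, 0.4, -0.5]
finger_gap: 21.5
grasp_force: 59.0
```

Run:
```python
from plan import *
pos,e=scoop_now(); print(pos,e)
# white/vial pixels inside scoop bowl, and model-vs-image check
c="scene"; T=T5(pos,e[0],e[1])
F=viewer.grab_frame(c); h=cv2.cvtColor(F,cv2.COLOR_RGB2HSV).astype(int)
m=render(c,[SCOOP[0]],T)>.9; print("bowl px",m.sum(),"white px in bowl",(m&(h[...,1]<60)&(h[...,2]>120)).sum(),"orange",(m&(h[...,1]>170)).sum())
# slip check: fit pitch offset on bowl in the image
near=cv2.dilate(m.astype(np.uint8),np.ones((21,21)))>0
o=((h[...,0]>4)&(h[...,0]<18)&(h[...,1]>170)&(h[...,2]>70)&near).astype(float)
for dp in(-.1,-.05,0,.05,.1):
    R,t=grasp(-1); s=sensors.sense(); Rs=Ro.from_euler('ZYX',e)
    g=np.array([-95,0,42.]); Rn=Rs*Ro.from_euler('y',dp); o0=pos+Rs.apply(g)-Rn.apply(g)
    r=render(c,[SCOOP[0],box(-185,-60,-11,11,30,54)],lambda P:Rn.apply(P)+o0); print(dp,round(np.abs(r-o).sum()),end=" ")
print(); rows(SC+[0,0,150],SY,0.0,18)
```

```text
[500.8621009  120.07051323 184.19976802] [-0.00420272  0.000413    0.01221371]
bowl px 1652 white px in bowl 0 orange 1652
-0.1 761 -0.05 631 0 563 0.05 656 0.1 794 
1 [-0.1 -0.2  0.1] [ 0.01 -0.   -0.  ]; 2 [-0.3 -0.9  0.2] [ 0.01 -0.    0.  ]; 3 [-0.6 -2.1  0.5] [ 0.02 -0.    0.01]; 4 [-1.  -3.6  0.9] [ 0.02 -0.    0.02]; 5 [-1.6 -5.4  1.3] [ 0.03 -0.    0.03]; 6 [-2.1 -7.4  1.8] [ 0.03 -0.    0.04]; 7 [-2.8 -9.6  2.3] [ 0.04 -0.    0.05]; 8 [ -3.5 -11.9   2.8] [ 0.04 -0.    0.06]; 9 [ -4.2 -14.3   3.4] [ 0.05 -0.    0.08]; 10 [ -4.8 -16.7   4. ] [ 0.06 -0.    0.09]; 11 [ -5.5 -19.    4.5] [ 0.06 -0.    0.11]; 12 [ -6.2 -21.2   5.1] [ 0.07 -0.    0.12]; 13 [ -6.8 -23.2   5.5] [ 0.08 -0.    0.13]; 14 [ -7.3 -25.    6. ] [ 0.08 -0.    0.14]; 15 [ -7.8 -26.5   6.3] [ 0.08 -0.    0.15]; 16 [ -8.1 -27.6   6.6] [ 0.09 -0.    0.16]; 17 [ -8.3 -28.4   6.8] [ 0.09 -0.    0.16]; 18 [ -8.4 -28.6   6.8] [ 0.09 -0.    0.16];
```

The scoop is empty (no white pixels in the bowl) and hasn't slipped. I'll carry it over the tray.

>>> send_rows(targets=[{"dx": -0.1, "dy": -0.2, "dz": 0.1, "wx": 0.01, "wy": 0, "wz": 0, "jaw": 0}, {"dx": -0.3, "dy": -0.9, "dz": 0.2, "wx": 0.01, "wy": 0, "wz": 0, "jaw": 0}, {"dx": -0.6, "dy": -2.1, "dz": 0.5, "wx": 0.02, "wy": 0, "wz": 0.01, "jaw": 0}, {"dx": -1, "dy": -3.6, "dz": 0.9, "wx": 0.02, "wy": 0, "wz": 0.02, "jaw": 0}, {"dx": -1.6, "dy": -5.4, "dz": 1.3, "wx": 0.03, "wy": 0, "wz": 0.03, "jaw": 0}, {"dx": -2.1, "dy": -7.4, "dz": 1.8, "wx": 0.03, "wy": 0, "wz": 0.04, "jaw": 0}, {"dx": -2.8, "dy": -9.6, "dz": 2.3, "wx": 0.04, "wy": 0, "wz": 0.05, "jaw": 0}, {"dx": -3.5, "dy": -11.9, "dz": 2.8, "wx": 0.04, "wy": 0, "wz": 0.06, "jaw": 0}, {"dx": -4.2, "dy": -14.3, "dz": 3.4, "wx": 0.05, "wy": 0, "wz": 0.08, "jaw": 0}, {"dx": -4.8, "dy": -16.7, "dz": 4, "wx": 0.06, "wy": 0, "wz": 0.09, "jaw": 0}, {"dx": -5.5, "dy": -19, "dz": 4.5, "wx": 0.06, "wy": 0, "wz": 0.11, "jaw": 0}, {"dx": -6.2, "dy": -21.2, "dz": 5.1, "wx": 0.07, "wy": 0, "wz": 0.12, "jaw": 0}, {"dx": -6.8, "dy": -23.2, "dz": 5.5, "wx": 0.08, "wy": 0, "wz": 0.13, "jaw": 0}, {"dx": -7.3, "dy": -25, "dz": 6, "wx": 0.08, "wy": 0, "wz": 0.14, "jaw": 0}, {"dx": -7.8, "dy": -26.5, "dz": 6.3, "wx": 0.08, "wy": 0, "wz": 0.15, "jaw": 0}, {"dx": -8.1, "dy": -27.6, "dz": 6.6, "wx": 0.09, "wy": 0, "wz": 0.16, "jaw": 0}, {"dx": -8.3, "dy": -28.4, "dz": 6.8, "wx": 0.09, "wy": 0, "wz": 0.16, "jaw": 0}, {"dx": -8.4, "dy": -28.6, "dz": 6.8, "wx": 0.09, "wy": 0, "wz": 0.16, "jaw": 0}, {"dx": -8.4, "dy": -28.6, "dz": 6.8, "wx": 0.09, "wy": 0, "wz": 0.16, "jaw": 0}, {"dx": -8.4, "dy": -28.6, "dz": 6.8, "wx": 0.09, "wy": 0, "wz": 0.16, "jaw": 0}])

```text
time: 22.1
position: [510.7, -166.1, 191.7]
tool_rot: [0.091, 0.972, -0.021, 0.215]
ft_force: [0.1, -0.1, -2.0]
finger_gap: 21.5
grasp_force: 59.1
```

Run:
```python
from plan import *
print(scoop_now())
# grasp pose measured when closed was TCP (511.82,-165.90,42.02)
print(row(*tool(SC+[0,0,150],SY,0,-1)))
for z in (100,40,10,0): print(z,row(np.array([511.7,-166.0,42.0+z]),tool(SC,SY,0,-1)[1]))
```

```text
(array([ 601.89145647, -183.40838872,  154.18827134]), array([-0.18683456,  0.00081569, -0.00184989]))
(array([-0.07,  0.  ,  0.06]), array([-0.   , -0.001,  0.004]))
100 (array([2.01, 0.04, 4.55]), array([-0.   , -0.001,  0.004]))
40 (array([4.54, 0.05, 9.99]), array([-0.   , -0.001,  0.004]))
10 (array([ 5.8 ,  0.05, 12.71]), array([-0.   , -0.001,  0.004]))
0 (array([ 6.23,  0.06, 13.62]), array([-0.   , -0.001,  0.004]))
```

>>> send_rows(targets=[{"dx": 0.6, "dy": 0, "dz": 1.5, "wx": 0, "wy": 0, "wz": 0.004, "jaw": 0}, {"dx": 2, "dy": 0, "dz": 4.5, "wx": 0, "wy": 0, "wz": 0.004, "jaw": 0}, {"dx": 3.3, "dy": 0, "dz": 7.2, "wx": 0, "wy": 0, "wz": 0.004, "jaw": 0}, {"dx": 4.5, "dy": 0.05, "dz": 10, "wx": 0, "wy": 0, "wz": 0.004, "jaw": 0}, {"dx": 5.2, "dy": 0.05, "dz": 11.5, "wx": 0, "wy": 0, "wz": 0.004, "jaw": 0}, {"dx": 5.6, "dy": 0.05, "dz": 12.2, "wx": 0, "wy": 0, "wz": 0.004, "jaw": 0}, {"dx": 5.8, "dy": 0.05, "dz": 12.7, "wx": 0, "wy": 0, "wz": 0.004, "jaw": 0}, {"dx": 5.92, "dy": 0.05, "dz": 12.95, "wx": 0, "wy": 0, "wz": 0.004, "jaw": 0}, {"dx": 6.02, "dy": 0.05, "dz": 13.17, "wx": 0, "wy": 0, "wz": 0.004, "jaw": 0}, {"dx": 6.1, "dy": 0.05, "dz": 13.35, "wx": 0, "wy": 0, "wz": 0.004, "jaw": 0}, {"dx": 6.17, "dy": 0.05, "dz": 13.5, "wx": 0, "wy": 0, "wz": 0.004, "jaw": 0}, {"dx": 6.2, "dy": 0.05, "dz": 13.56, "wx": 0, "wy": 0, "wz": 0.004, "jaw": 0}, {"dx": 6.2, "dy": 0.05, "dz": 13.56, "wx": 0, "wy": 0, "wz": 0.004, "jaw": 0}, {"dx": 6.2, "dy": 0.05, "dz": 13.56, "wx": 0, "wy": 0, "wz": 0.004, "jaw": 0}])

```text
time: 23.5
position: [511.8, -166.5, 42.7]
tool_rot: [0.093, 0.972, -0.021, 0.215]
ft_force: [-0.0, -0.4, -1.6]
finger_gap: 21.1
grasp_force: 59.1
```

Run:
```python
from plan import *
F=[]
for i in range(8):
    viewer.grab_frame("scene"); F.append(sensors.sense()["ft_force"])
print(np.mean(F,0).round(2),scoop_now(),sensors.sense()["position"])
```

```text
[-0.41  0.15 -1.72] (array([ 602.95513987, -184.13423015,    5.0356472 ]), array([-0.19102029,  0.00080494, -0.00025287])) [ 511.78918784 -166.49508372   42.57886344]
```

>>> send_rows(targets=[{"dx": 0.02, "dy": 0, "dz": 0.04, "wx": 0, "wy": 0, "wz": 0, "jaw": 0}, {"dx": 0.04, "dy": 0, "dz": 0.08, "wx": 0, "wy": 0, "wz": 0, "jaw": 0}, {"dx": 0.05, "dy": 0, "dz": 0.11, "wx": 0, "wy": 0, "wz": 0, "jaw": 0}, {"dx": 0.05, "dy": 0, "dz": 0.11, "wx": 0, "wy": 0, "wz": 0, "jaw": 0}, {"dx": 0.05, "dy": 0, "dz": 0.11, "wx": 0, "wy": 0, "wz": 0, "jaw": 0}])

```text
time: 24.4
position: [511.8, -166.5, 42.0]
tool_rot: [0.093, 0.972, -0.021, 0.215]
ft_force: [-15.0, 3.9, 20.6]
finger_gap: 21.1
grasp_force: 63.0
```

Contact. I'll ease off slightly, then open.

>>> send_rows(targets=[{"dx": -0.02, "dy": 0, "dz": -0.04, "wx": 0, "wy": 0, "wz": 0, "jaw": 0}, {"dx": -0.02, "dy": 0, "dz": -0.04, "wx": 0, "wy": 0, "wz": 0, "jaw": 0}, {"dx": -0.02, "dy": 0, "dz": -0.04, "wx": 0, "wy": 0, "wz": 0, "jaw": 0.3}, {"dx": -0.02, "dy": 0, "dz": -0.04, "wx": 0, "wy": 0, "wz": 0, "jaw": 0.4}, {"dx": -0.02, "dy": 0, "dz": -0.04, "wx": 0, "wy": 0, "wz": 0, "jaw": 0.55}, {"dx": -0.02, "dy": 0, "dz": -0.04, "wx": 0, "wy": 0, "wz": 0, "jaw": 0.7}, {"dx": -0.02, "dy": 0, "dz": -0.04, "wx": 0, "wy": 0, "wz": 0, "jaw": 0.7}, {"dx": -0.02, "dy": 0, "dz": -0.04, "wx": 0, "wy": 0, "wz": 0, "jaw": 0.7}, {"dx": -0.02, "dy": 0, "dz": -0.04, "wx": 0, "wy": 0, "wz": 0, "jaw": 0.7}, {"dx": -0.02, "dy": 0, "dz": -0.04, "wx": 0, "wy": 0, "wz": 0, "jaw": 0.7}])

```text
time: 25.4
position: [511.8, -166.5, 41.8]
tool_rot: [0.093, 0.972, -0.021, 0.215]
ft_force: [-0.5, 0.6, -0.5]
finger_gap: 60.0
grasp_force: 0.0
```

>>> send_rows(targets=[{"dx": 0, "dy": 0, "dz": -0.5, "wx": 0, "wy": 0, "wz": 0, "jaw": 0.7}, {"dx": 0, "dy": 0, "dz": -1.5, "wx": 0, "wy": 0, "wz": 0, "jaw": 0.7}, {"dx": 0, "dy": 0, "dz": -3, "wx": 0, "wy": 0, "wz": 0, "jaw": 0.7}, {"dx": 0, "dy": 0, "dz": -5, "wx": 0, "wy": 0, "wz": 0, "jaw": 0.7}, {"dx": 0, "dy": 0, "dz": -8, "wx": 0, "wy": 0, "wz": 0, "jaw": 0.7}, {"dx": 0, "dy": 0, "dz": -12, "wx": 0, "wy": 0, "wz": 0, "jaw": 0.7}, {"dx": 0, "dy": 0, "dz": -15, "wx": 0, "wy": 0, "wz": 0, "jaw": 0.7}, {"dx": 0, "dy": 0, "dz": -15, "wx": 0, "wy": 0, "wz": 0, "jaw": 0.7}])

```text
time: 26.2
position: [450.2, -154.9, 182.5]
tool_rot: [0.093, 0.971, -0.022, 0.218]
ft_force: [0.2, -1.4, -1.6]
finger_gap: 60.2
grasp_force: 0.0
```

Run:
```python
from fit import *
org={}
for c,w in(("top",(155,240,300,345)),("scene",(155,210,230,320))):
    h=hsv(c).astype(int); near=np.zeros((420,560),bool); near[w[0]:w[1],w[2]:w[3]]=1
    o=(h[...,0]>4)&(h[...,0]<18)&(h[...,1]>170)&(h[...,2]>90)&near
    org[c]=solid(cv2.morphologyEx(o.astype(np.uint8),cv2.MORPH_CLOSE,np.ones((3,3)))); print(c,org[c].sum())
for ms in (org,{"top":org["top"]},{"scene":org["scene"]}):
    for z in(4,12): print(z,fit(SCOOP,ms,(602,-184,-0.19),z))
for q,z in(("amber",75),("clear",70),("dropper",53),("jar",80)):
    for c in CM:
        for d in sil(c,q)[:1]: print(q,c,round(d["confidence"],2),ray(c,d["xy"],z).round())
A=cv2.imread("pics/scene0.png").astype(int);B=viewer.grab_frame("scene")[:,:,::-1].astype(int)
d=(np.abs(A-B).sum(2)>150).astype(np.uint8); n,l,st,ce=cv2.connectedComponentsWithStats(d)
print([(s[4],*c.round()) for s,c in zip(st[1:],ce[1:]) if s[4]>6])
print(sensors.sense()["ft_force"].round(1),sensors.sense()["time"])
```

```text
top 883.0
scene 1215.0
4 (array([ 6.03726912e+02, -1.84866532e+02, -2.02196077e-01]), np.float64(0.2711462165970835))
12 (array([ 6.02102776e+02, -1.82652887e+02, -2.08846428e-01]), np.float64(0.30795303562938164))
4 (array([ 6.03285531e+02, -1.84099787e+02, -1.95828364e-01]), np.float64(0.17732773743699062))
12 (array([ 6.00523820e+02, -1.83107580e+02, -1.98353301e-01]), np.float64(0.18477560899784604))
4 (array([ 6.04332116e+02, -1.85979472e+02, -2.07299823e-01]), np.float64(0.08815944484789802))
12 (array([ 6.02661891e+02, -1.80574883e+02, -2.12550208e-01]), np.float64(0.09369160009682885))
amber scene 0.74 [ 579. -290.   75.]
amber top 0.6 [ 567. -289.   75.]
clear scene 0.76 [666. -40.  70.]
clear top 0.87 [662. -53.  70.]
dropper scene 0.55 [469.  -3.  53.]
dropper top 0.49 [461.  -4.  53.]
jar scene 0.81 [ 496. -509.   80.]
jar top 0.73 [ 511. -515.   80.]
[(np.int32(1834), np.float64(438.0), np.float64(14.0)), (np.int32(111), np.float64(485.0), np.float64(1.0)), (np.int32(12), np.float64(388.0), np.float64(31.0)), (np.int32(1179), np.float64(528.0), np.float64(53.0)), (np.int
[... 506 characters left out ...]
358.0), np.float64(154.0)), (np.int32(7), np.float64(366.0), np.float64(158.0)), (np.int32(60), np.float64(441.0), np.float64(172.0)), (np.int32(183), np.float64(260.0), np.float64(180.0)), (np.int32(304), np.float64(500.0), np.float64(213.0)), (np.int32(56), np.float64(432.0), np.float64(207.0)), (np.int32(144), np.float64(401.0), np.float64(237.0)), (np.int32(8), np.float64(452.0), np.float64(233.0)), (np.int32(131), np.float64(458.0), np.float64(261.0)), (np.int32(755), np.float64(455.0), np.float64(291.0)), (np.int32(36), np.float64(406.0), np.float64(281.0)), (np.int32(15), np.float64(421.0), np.float64(285.0)), (np.int32(7), np.float64(415.0), np.float64(298.0))]
[-0.5  0.2  0.1] 27.15
```

```bash
python3 -c "
from station import hand_in; print(hand_in())"
```

```text
the job is handed in; nothing more can be done
None
```

I tipped all three vials into the glass-waste bin, the flap shut, and I set the empty scoop flat in its tray and let go at about 25 s. The cameras couldn't see into the bin: the count rests on the wrist force, the empty bowl and a clear bench. The bottles around the tray and the bin show no change from the first picture.

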